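Rock the sorting seesaw over and feed two balls

TASK

The sorting seesaw on the bench is tipped towards one tray: press its raised end down with the fingertips until it has rocked fully over and feeds the other tray. Then push the two waiting balls along their groove, away from you and over its lip, so that both roll down the seesaw and its chute into that other tray. Only press and push: do not pick up or carry the balls, and leave the cones, tape roll and sanding block where they are.

Things in the scene. Friction and masses are not known exactly. Their poses are not given: they have to be found in the camera images.
- feeder: Fixed sorting stand of plywood, light wood and aluminium, 530 mm wide (its y), 190 deep, 200 high. Origin on the bench under the seesaw's middle; x away from the robot, y left, z up. Near side: wooden loading post (x -108 to -29 mm, 56 wide) with a groove. Behind the seesaw a wooden cheek (x 30 to 38, y -35 to 35, top 177 mm). A chute leads from each seesaw end into a tray at y = +-217 mm.
- gate (a joint): Tilt of the seesaw, a 210 mm aluminium trough along the feeder's y, axle along the feeder's x 85 mm above the bench. Positive: left end raised, so it feeds the right tray; negative: it feeds the left tray. A steel tumbler weight tips it on to one of its stops, -0.22 or +0.22 rad, within a second of the start and holds it. About 1 N on the raised paddle rocks it; past the middle it falls over.
- left_paddle (a point): Centre of the upper face of the left press paddle, a wooden plate 50 mm (feeder x) by 44 mm (y), 6 mm thick, that stands out from the robot's side of the seesaw near its left end, 80 mm left of the axle. Its height is about 141 mm when raised and 106 mm when low; nothing is below it but the base board.
- right_paddle (a point): The same for the right press paddle, 80 mm right of the axle.
- ball_front_center (a point): Centre of the front wooden ball, 36 mm in diameter, 25 g, waiting in the groove next to the lip, centre 148 mm above the bench.
- ball_rear_center (a point): Centre of the rear ball, alike, waiting right behind the front one, nearer the robot.
- groove_lip (a point): Front edge, middle, of the groove floor (130 mm above the bench), where balls drop on to the seesaw's middle. The groove is level and runs 79 mm from here along -x of the feeder, 41 mm wide, side rails 8 mm above its floor. Ridges 2.5 mm high, 3 and 62 mm behind the lip, keep the balls waiting; pushed in +x, they roll over the front ridge and off the lip.
- left_tray (a point): Middle of the inner floor of the left tray, about 15 mm above the bench; walls up to 56 mm, the outer one 92 mm.
- right_tray (a point): The same for the right tray.
- cone: Bystander: cast ring cone, 44 mm wide, 66 mm high, standing on the bench; origin at the underside.
- cone_small: Bystander: smaller ring cone, 40 mm wide, 55 mm high; origin at the underside.
- tape: Bystander: roll of masking tape lying flat, 93 mm across, 24 mm high; origin at the underside.
- sanding_block: Bystander: sanding block 60 x 114 x 26 mm; origin at the underside.
There are look-alikes about, which are no part of the job. What is shaped like the part that bears ball_rear_center but green, turquoise or yellow is not meant.

How it is judged (in metres and radians):
On the way, in this order (a step that is already met when the one before it is completed fails the run):
1. the seesaw is rocked over to its other stop while both balls still wait in the groove (distance of left_paddle from where it was at the start of the episode above 0.0197 m and (value of joint gate above 0.19 rad or value of joint gate below -0.19 rad) and distance of each of ball_front_center, ball_rear_center from where it was at the start of the episode below 0.02 m), for 0.2 s.
2. both balls have come over the lip and off the groove (height (world z) of each of ball_front_center, ball_rear_center below 0.14 m), for 0.05 s.
At the end, for the whole second after the job is handed in: The seesaw lies within 0.03 rad of the stop opposite to where it began (left paddle more than 19.7 mm from its start), and both balls lie inside the tray on the side it now feeds (centres below 55 mm over the bench, within the tray's walls) (distance of left_paddle from where it was at the start of the episode above 0.0197 m and ((value of joint gate below -0.19 rad and y of ball_front_center in the frame of feeder between 0.172 and 0.262 m and height (world z) of each of ball_front_center, ball_rear_center below 0.055 m and x of ball_front_center in the frame of feeder between -0.055 and 0.055 m and y of ball_rear_center in the frame of feeder between 0.172 and 0.262 m and x of ball_rear_center in the frame of feeder between -0.055 and 0.055 m) or (value of joint gate above 0.19 rad and y of ball_front_center in the frame of feeder between -0.262 and -0.172 m and height (world z) of each of ball_front_center, ball_rear_center below 0.055 m and x of ball_front_center in the frame of feeder between -0.055 and 0.055 m and y of ball_rear_center in the frame of feeder between -0.262 and -0.172 m and x of ball_rear_center in the frame of feeder between -0.055 and 0.055 m))); the robot touches nothing.
It fails at once if a ball is lifted (height (world z) of any of ball_front_center, ball_rear_center above 0.168 m).
It fails at once if a ball is carried or moved by hand beyond the middle of the seesaw ((contact force between the fingers and ball_front above 0.3 N and (y of ball_front_center in the frame of feeder above 0.05 m or y of ball_front_center in the frame of feeder below -0.05 m)) or (contact force between the fingers and ball_rear above 0.3 N and (y of ball_rear_center in the frame of feeder above 0.05 m or y of ball_rear_center in the frame of feeder below -0.05 m))).
It fails at once if a bystander (ring cone, tape roll, sanding block) is pushed aside, knocked over or lifted (distance of any of cone, cone_small, tape, sanding_block from where it was at the start of the episode above 0.03 m or angle between any of cone, cone_small's own z axis and vertical above 0.5 rad).
It also fails if it takes over 38 s, if anything falls off the work surface, if the arm or the gripper's body presses on something with over 40 N, if the wrist force passes 120 N, or if a joint passes its speed limit or range.

ROBOT

A 6-joint arm with a two-finger parallel gripper is mounted at the origin on a cart in front of the work surface, level with it; the furniture and walls round the work are solid. World frame = base frame: x ahead of the robot, y to its left, z up, the work surface at z = 0. Lengths are in mm, angles in rad, forces in N, time in s.
With the tool pointing down it reaches from about 300 to 825 mm from the base axis. Payload 5.4 kg.
Tool frame: the origin (TCP) lies midway between the tips of the shut fingers; the grasp point (between the pads) lies bot.hold_point_z behind it (bot.hold_point_z is the distance from the TCP to the grasp point, in mm); z points along the fingers, x is the direction in which the jaws open and shut, and the axes are right-handed (so a half turn about z gives the same grasp; the last joint's range is limited). The gripper opens to 92 mm and grips with 3 to 60 N. Pads are 20 mm wide; open, the fingers measure 128 mm over their backs; the gripper's body (75 mm by 189 mm) begins 69 mm behind the grasp point.
Start: joints at [1.09, 0.158, 1.597, -0, 1.386, -0.21], TCP at [153.824, 554.025, 214.601] pointing down, gripper open.
Joint ranges: [-2.91, 2.91], [-0.94, 2.29], [0.18, 2.7], [-1.29, 4.43], [0.17, 2.64], [-3, 3]. Speed limits (rad/s): [2.57, 2.57, 3.14, 3.14, 3.14, 3.14].

INTERFACE

Orientations are given as a unit quaternion [x, y, z, w].
In Python, from cell import bot gives the robot as it stands.
- The arm moves only by the tool jog_arm, never from a script. Its argument "commands" is one flat list of numbers, 4 for each row, row after row: the shift along the tool's x, y, z in m, then the turn about the tool's z in rad. In form: [dx, dy, dz, spin, dx, dy, dz, spin, ...]. A call has 1 to 5 rows; each row shifts and turns the commanded pose from where the row before left it, along the tool's axes as they then stand; what a row does not reach is not made up. A row lasts 1/12 s, in which the tool goes at most 41.7 mm and 7.16 degrees, less where a joint would pass 70% of its speed; a pose out of reach is approached as far as the arm can. A call is refused whole if a number of a shift passes 0.0417 or a number of a turn 0.125, either way. A call with a gripper value outside its range is refused whole. "claw" is the closure in counts, from 0 (fully open) to 255 (shut), set as the call begins (left out, the last holds). The fingers move at their own pace and stop on an object; "grip_force" is the grip in N (left out, the last holds). Time passes only in rows, so rows that do not move let the fingers close. It gives the time, the measured TCP pose, the force and the opening at its end, in the units of the state.
- bot.sense(): the state, without advancing time (a new reading comes with each control period).
- bot.read_camera(name): name is "side" or "top" or "wrist"; returns a dict with "image" (480x640x3 uint8, red, green, blue), "fx", "fy", "cx", "cy" (pixels), "view" (4x4, takes a point from world to camera coordinates). Camera axes: x right, y up, looking along -z (the intrinsics and any distortion apply to the point x, -y, -z); pixel columns grow to the right and rows downward; lengths in mm; the calibration is good to about 2 mm. The wrist camera is an equidistant fisheye: a pixel r from the principal point sees the ray r / f radians off the axis. A picture is of the moment at which its call begins. There is no depth.
- bot.sign_off(): hands the job in, once; it reports no verdict.
Trained networks look in a picture, given as the dict that the camera call returned (one of the last four; its "shot" number tells which), for a name from the list of things; names that differ only in an ending like _2 or _b are one class to them, and where a whole thing is asked for, a point or a joint stands for the part that bears it (a point fixed in the world has none). Each returns a list of dicts, best first, with "conf" (0 to 1); they miss things now and then, are a little off and sometimes report something else, mostly with a low value. They report only what shows in the picture. A call takes as long as a camera call. They do not tell look-alikes from the thing itself.
- bot.masks_of(label, picture): "mask" (480x640 bool, what is visible of it) and "rect" ([centre column, centre row, width, height] in pixels, round what is visible of it).
The state is a dict: "t": time; "joints": joint angles; "dq": joint speeds; "joint_efforts": joint torques, N m; "tcp_pos": TCP position; "tcp_rot": TCP orientation; "wrist_force": force on the tool from outside, world axes, zero at the start; "ft_torque": the same for the moment, N m; "gripper_width": finger opening in mm.
Only numpy, scipy, OpenCV 4.12 (cv2) and the standard library are available. Lean on these libraries where they do the work, as an engineer would, in place of code of your own. Each camera call takes 0.05 s, during which the arm holds its last target.

## Working session

There is one attempt and no reset: what is moved stays moved. The work goes in short steps, Python scripts to look and compute and a tool call to move; the robot and the scene stay as the last step left them, time stands still between calls to the robot, and variables do not carry over. Pictures are saved under pics/ and viewed, and the job is handed in when it is done.

Besides the shell and the picture viewer there is one more tool, called after "Request:" as name(argument=value, ...) on one line, values as JSON. jog_arm: Moves the arm, as the interface text tells. Its arguments: {"type":"object","properties":{"commands":{"type":"array","items":{"type":"number"}},"claw":{"type":"number"},"grip_force":{"type":"number"}},"required":["commands"]}

```bash
ls; mkdir -p pics; python3 - <<'E'
from cell import bot
import cv2
print(bot.sense())
for n in ["side","top","wrist"]:
    p=bot.read_camera(n); cv2.imwrite(f"pics/{n}0.png",p["image"][:,:,::-1]); print(n,p["fx"],p["fy"],p["cx"],p["cy"],p["view"],[k for k in p])
print(bot.hold_point_z)
E
```

```text
pics
{'t': 0.0, 'joints': array([ 1.08990027e+00,  1.59039745e-01,  1.59820972e+00, -5.01264279e-06,
        1.38616350e+00, -2.10097134e-01]), 'dq': array([ 0.00133444, -0.00174128, -0.00034361,  0.00084365, -0.00152119,
       -0.00122787]), 'joint_efforts': array([ 7.33546622e-04, -3.85565865e+01, -3.22114491e+01,  7.01484270e-02,
        3.77555948e-02, -1.39869421e-04]), 'tcp_pos': array([153.54613443, 553.48891237, 213.63540698]), 'tcp_rot': array([ 7.96083976e-01,  6.05185488e-01, -8.22452564e-04,  3.89818258e-04]), 'wrist_force': array([-0.62200298, -0.55681413, -0.31947866]), 'ft_torque': array([-0.00228457,  0.03842613, -0.01289738]), 'gripper_width': 91.94860930981531}
side 584.6183256029392 584.6183256029392 316.167541256683 232.50855626530452 [[ 9.99681021e-01  2.42502606e-02  7.05550914e-03 -4.94949123e+02]
 [-2.12582101e-02  6.57112784e-01  7.53492454e-01 -1.13502979e+02]
 [ 1.36361231e-02 -7.53402093e-01  6.57418696e-01 -1.20416947e+03]
 [ 0.00000000e+00  0.00000000e+00  0.00000000e+00  1.00000000e+00]] ['image', 'fx', 'fy', 'cx', 'cy', 'view', 'shot']
top 478.67903077999614 478.67903077999614 314.4796950994636 239.89715866359796 [[-8.54730204e-04 -9.99644682e-01 -2.66416899e-02  7.72761471e+01]
 [ 9.80612498e-01 -6.05844058e-03  1.95863281e-01 -5.14945945e+02]
 [-1.95955094e-01 -2.59577638e-02  9.80269246e-01 -9.57608355e+02]
 [ 0.00000000e+00  0.00000000e+00  0.00000000e+00  1.00000000e+00]] ['image', 'fx', 'fy', 'cx', 'cy', 'view', 'shot']
wrist 371.64829954431775 371.64829954431775 323.53952804146235 237.80393909417958 [[ 2.67685956e-01  9.63505117e-01 -1.45541534e-03 -5.75490331e+02]
 [-9.32521546e-01  2.58697358e-01 -2.51950873e-01  2.82449445e+01]
 [-2.42379443e-01  6.88009165e-02  9.67738931e-01 -3.89686156e+02]
 [ 0.00000000e+00  0.00000000e+00  0.00000000e+00  1.00000000e+00]] ['image', 'fx', 'fy', 'cx', 'cy', 'view', 'shot']
18.700000000000003
```

View pics/side0.png

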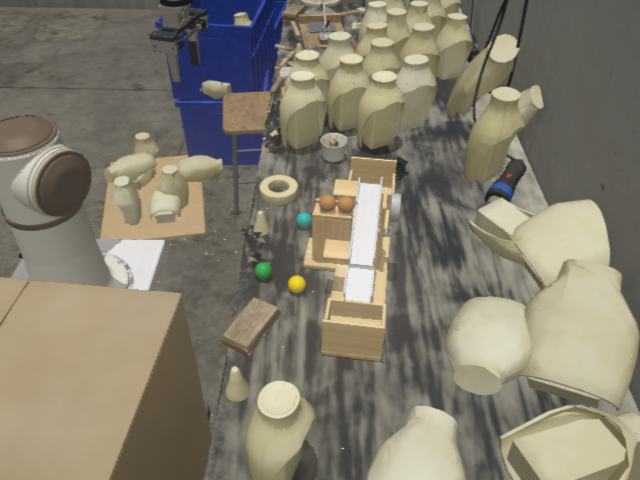

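View pics/top0.png

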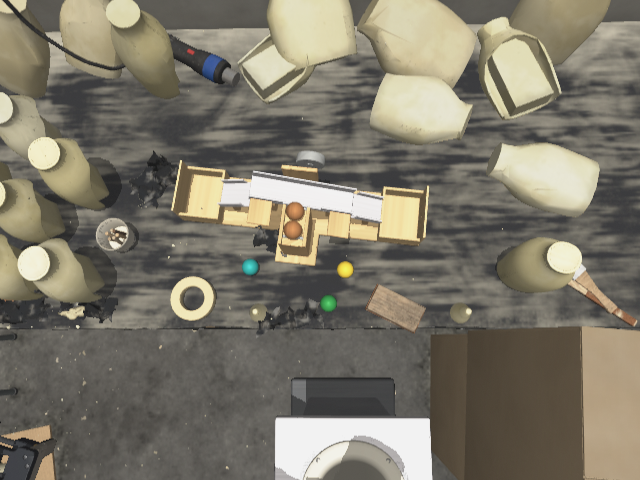

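View pics/wrist0.png

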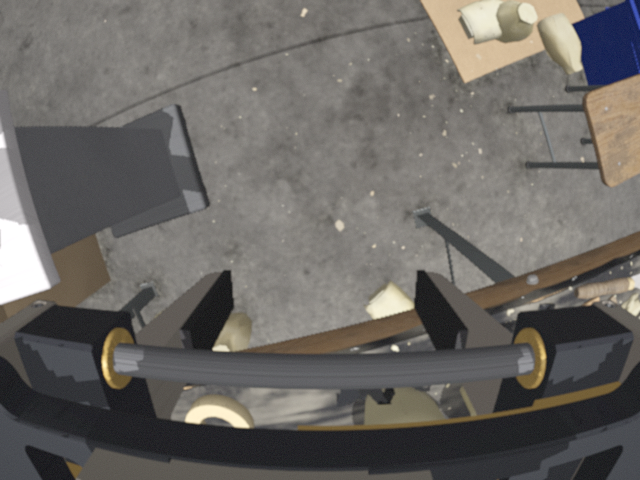

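The side view shows the orange balls at (328,203) and (346,204). In the top view they are at (293,230), rear, and (295,211), front. The green, turquoise and yellow balls lie on the bench, so they are the look-alikes. Next I'll locate everything.

```bash
cat > h.py <<'E'
from cell import bot
import cv2, numpy as np
from scipy.optimize import least_squares
def proj(p,X):
    X=np.atleast_2d(X); c=(p["view"][:3,:3]@X.T).T+p["view"][:3,3]
    return np.c_[p["cx"]+p["fx"]*c[:,0]/-c[:,2], p["cy"]-p["fy"]*c[:,1]/-c[:,2]]
def at_z(p,uv,z):
    R=p["view"][:3,:3]; o=-R.T@p["view"][:3,3]
    d=R.T@np.array([(uv[0]-p["cx"])/p["fx"],-(uv[1]-p["cy"])/p["fy"],-1])
    return o+d*(z-o[2])/d[2]
E
python3 - <<'E'
from h import *
for n in ["side","top"]:
    p=bot.read_camera(n)
    for l in ["ball_front_center","ball_rear_center","left_paddle","right_paddle","feeder","gate","cone","cone_small","tape","sanding_block"]:
        for m in bot.masks_of(l,p)[:4]:
            ys,xs=np.nonzero(m["mask"]); uv=(xs.mean(),ys.mean())
            z={"b":148,"l":141,"r":141}.get(l[0],20)
            print(n,l,round(m["conf"],2),np.round(m["rect"],1),np.round(uv,1),"@",z,np.round(at_z(p,uv,z),1)[:2])
    im=cv2.resize(p["image"][100:320,150:450] if n=="top" else p["image"][130:380,220:420],None,fx=2.6 if n=="top" else 2.4,fy=2.6 if n=="top" else 2.4,interpolation=cv2.INTER_CUBIC)
    cv2.imwrite(f"pics/{n}1.png",im[:,:,::-1])
print(bot.sense()["t"])
E
```

```text
side ball_front_center 0.75 [240.4 384.1  26.9  33.9] [237.3 385.8] @ 148 [ 386.4 -326. ]
side ball_front_center 0.49 [344.9 205.5  20.9  18.6] [345.4 204.8] @ 148 [550.5 105.8]
side ball_rear_center 0.79 [298.8 282.6  18.5  14.5] [297.4 283.8] @ 148 [ 464.4 -117.1]
side ball_rear_center 0.69 [306.5 221.2  14.4  18. ] [303.8 219.6] @ 148 [468.5  56.6]
side ball_rear_center 0.61 [329.4 201.4  18.2  19. ] [327.6 202.7] @ 148 [514.5 111.5]
side ball_rear_center 0.58 [262.7 271.3  19.6  21.6] [263.1 270.9] @ 148 [402.1 -87.4]
side left_paddle 0.78 [362.6 225.4  79.2  86.5] [361.7 222.6] @ 141 [582.1  59.4]
side right_paddle 0.97 [362.3 222.6  78.4  88.2] [361.7 222.4] @ 141 [582.2  60.2]
side feeder 0.77 [350.9 257.2  96.2 204.9] [356.4 258.4] @ 20 [578.8  84.3]
side gate 0.8 [364.1 222.4  78.5  91.8] [362.  222.4] @ 20 [594.8 204.3]
side cone_small 0.83 [263.2 223.2  14.7  24.1] [261.6 224.6] @ 20 [366.4 189.1]
side tape 0.88 [277.8 186.9  37.1  27.1] [278.4 189.7] @ 20 [395.  321.7]
side sanding_block 0.86 [252.1 327.3  59.6  60.8] [250.8 326.1] @ 20 [ 373.9 -107.4]
top ball_front_cent
[... 395 characters left out ...]
6.9  99.8]
top right_paddle 0.93 [302.1 195.2 108.5  87.5] [301.3 195.3] @ 141 [586.6  98.8]
top feeder 0.66 [298.9 207.5 258.1 114.6] [300.5 206. ] @ 20 [598.2 107.2]
top gate 0.86 [302.  194.8 111.2  90.5] [301.1 195.1] @ 20 [623.2 105.9]
top cone 0.82 [461.  313.4  18.6  22.5] [459.7 312. ] @ 20 [ 365.6 -228.1]
top cone 0.51 [259.8 313.2  19.2  16.5] [258.6 312.1] @ 20 [366.3 194.9]
top cone_small 0.22 [299.6 209.1 255.9 113. ] [300.6 206.2] @ 20 [597.8 106.8]
top tape 0.58 [193.1 297.5  41.1  42.7] [192.4 297.8] @ 20 [396.8 337.8]
top tape 0.35 [300.2 210.  257.7 114.3] [300.5 206.3] @ 20 [597.6 107.3]
top sanding_block 0.59 [396.5 308.2  61.3  47.4] [395.2 307.7] @ 20 [374.7 -93.7]
1.25
```

View pics/side1.png

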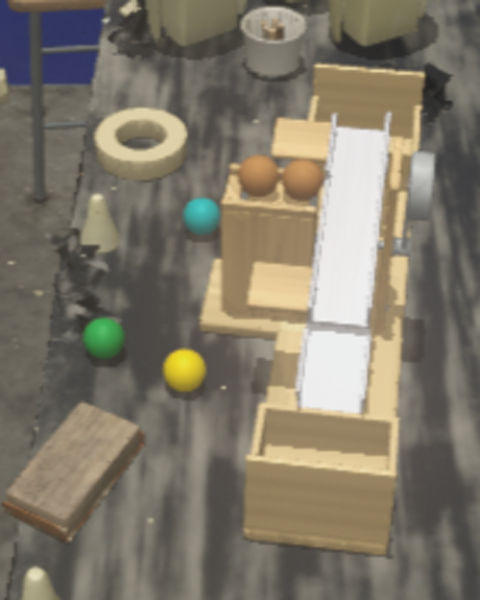

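View pics/top1.png

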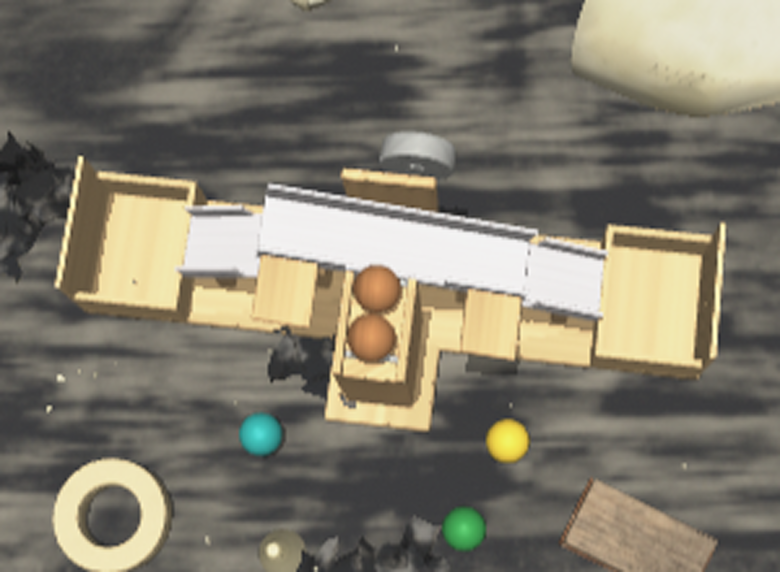

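The seesaw's left end is raised in the top view (left paddle crop (287,290), right paddle (492,323)), so it feeds the right tray and I press the left paddle. Next I'll cross-check the feeder pose from the tray rims, paddles and balls.

```bash
python3 - <<'E'
from h import *
p=bot.read_camera("top"); s=bot.read_camera("side")
f=lambda a:(150+a[0]/2.6,100+a[1]/2.6)
fs=lambda a:(220+a[0]/2.4,130+a[1]/2.4)
for nm,a,z in [("LB",(80,157),92),("LF",(57,287),92),("RB",(724,225),92),("RF",(715,358),92),("lp",(287,290),141),("rp",(492,323),106),("bf",(377,289),148),("br",(372,339),148)]:
    print(nm,np.round(at_z(p,f(a),z)[:2],1))
for nm,a,z in [("sRF",(247,459),92),("sRB",(397,469),92),("bf",(303,179),148),("br",(258,176),148),("sLB",(423,72),92),("sLF",(315,67),92)]:
    print(nm,np.round(at_z(s,fs(a),z)[:2],1))
E
```

```text
LB [680.  356.5]
LF [571.2 369. ]
RB [ 617.7 -160.1]
RF [ 510.4 -148.1]
lp [554.4 178.5]
rp [536.1  24.4]
bf [552.8 110.5]
br [514.8 113.9]
sRF [ 510.  -152.3]
sRB [ 618.7 -158.4]
bf [552.2 106.6]
br [514.3 109.5]
sLB [677.8 353.6]
sLF [570.2 358.7]
```

Four tray corners agree on the feeder origin at about (594.5, 103) with yaw -0.12. The measured left paddle fits feeder (-49, 70), which matches the tilt geometry. The press target is feeder (-49, 80). I'll move there with the fingers shut, swinging -y first to clear the vases.

Request:
jog_arm(commands=[-0.032,0.012,0,-0.03,-0.032,0.012,0,-0.03,-0.032,0.012,0,-0.03,-0.032,0.012,0,-0.03,-0.032,0.012,0,-0.03], claw=255)

```text
t: 1.77
tcp_pos: [178.8, 383.7, 214.4]
tcp_rot: [0.748, 0.664, 0.0, 0.0]
wrist_force: [0.5, 0.6, 0.8]
gripper_width: 60.3
```

Request:
jog_arm(commands=[-0.02,0.033,0,0,-0.02,0.033,0,0,-0.02,0.033,0,0,-0.02,0.033,0,0,-0.02,0.033,0,0])

```text
t: 2.18
tcp_pos: [332.0, 264.6, 215.0]
tcp_rot: [0.748, 0.663, 0.001, 0.0]
wrist_force: [0.6, 0.5, 0.3]
gripper_width: 27.3
```

Request:
jog_arm(commands=[-0.008,0.035,0,0,-0.008,0.035,0,0,-0.008,0.035,0,0,-0.008,0.035,0,0,-0.008,0.025,0,0])

```text
t: 2.6
tcp_pos: [492.3, 205.1, 214.6]
tcp_rot: [0.749, 0.663, 0.0, 0.0]
wrist_force: [-0.2, 0.9, -0.3]
gripper_width: 0.6
```

Request:
jog_arm(commands=[0,0,0,0,0,0,0,0,0,0,0,0])

```text
t: 2.85
tcp_pos: [489.0, 206.7, 214.4]
tcp_rot: [0.748, 0.663, -0.0, -0.0]
wrist_force: [-0.2, 0.1, 0.8]
gripper_width: 0.6
```

```bash
python3 - <<'E'
from h import *
t=bot.sense(); d=t["tcp_pos"][:2]-[594.5,103]
print(t["t"],t["tcp_pos"],"feeder",d@[.993,-.12],d@[.12,.993],t["gripper_width"])
p=bot.read_camera("wrist"); cv2.imwrite("pics/w2.png",p["image"][:,:,::-1])
p=bot.read_camera("top"); cv2.imwrite("pics/t2.png",cv2.resize(p["image"][100:320,150:450],None,fx=2.6,fy=2.6)[:,:,::-1])
E
```

```text
2.85 [489.0362186  206.69318787 214.41900302] feeder -117.16871747513315 90.31168178494153 0.575600345052114
```

View pics/w2.png

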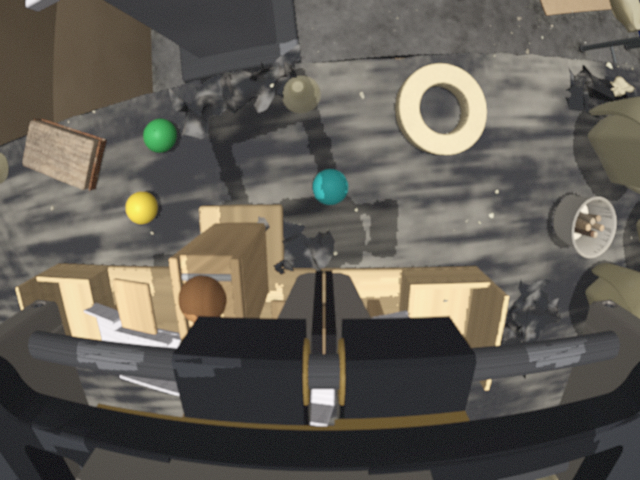

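View pics/t2.png

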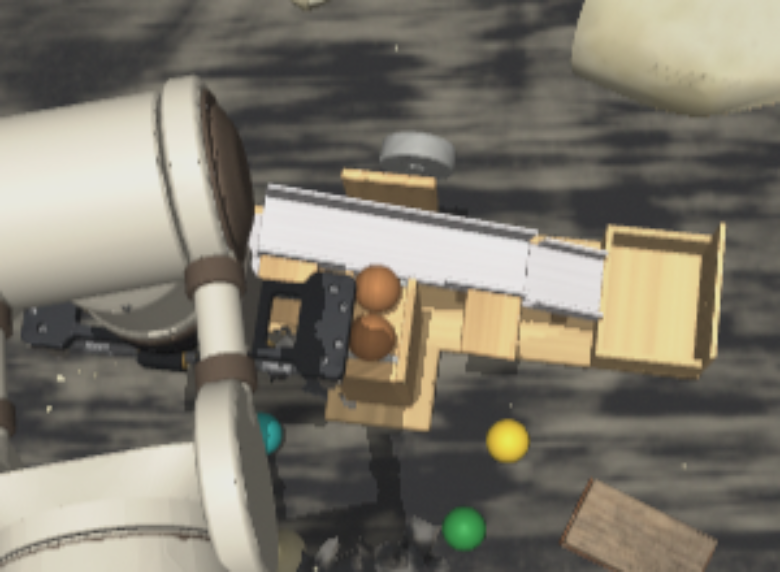

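The wrist view shows the shut fingers near (325,290), left of the post with the raised paddle ahead. The top view shows the balls still in place. Moving over the paddle, then down.

Request:
jog_arm(commands=[-0.005,0.034,0,0,-0.005,0.034,0,0,0,0,0.02,0,0,0,0.02,0,0,0,0.015,0])

```text
t: 3.37
tcp_pos: [555.1, 188.8, 158.3]
tcp_rot: [0.748, 0.663, -0.0, -0.0]
wrist_force: [-0.9, 0.5, -0.3]
gripper_width: 0.5
```

Request:
jog_arm(commands=[0,0,0.01,0,0,0,0.01,0,0,0,0.01,0,0,0,0.01,0,0,0,0,0])

```text
t: 3.78
tcp_pos: [554.6, 188.3, 117.5]
tcp_rot: [0.748, 0.663, -0.001, -0.001]
wrist_force: [-0.2, 0.0, 0.2]
gripper_width: 0.2
```

Request:
jog_arm(commands=[0,0,0.005,0,0,0,0.003,0,0,0,0,0,0,0,0,0,0,0,0,0])

```text
t: 4.2
tcp_pos: [556.3, 188.3, 112.0]
tcp_rot: [0.749, 0.663, 0.0, 0.0]
wrist_force: [0.6, 0.5, 0.2]
gripper_width: 0.4
```

```bash
python3 - <<'E'
from h import *
s=bot.read_camera("side"); p=bot.read_camera("top")
a=cv2.resize(s["image"][130:380,220:420],None,fx=2,fy=2);b=cv2.resize(p["image"][120:270,160:440],None,fx=1.4,fy=1.4)
c=np.zeros((500,800,3),np.uint8);c[:,:400]=a;c[:b.shape[0],400:400+b.shape[1]]=b
cv2.imwrite("pics/c3.png",c[:,:,::-1])
E
```

```text
(no output)
```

View pics/c3.png

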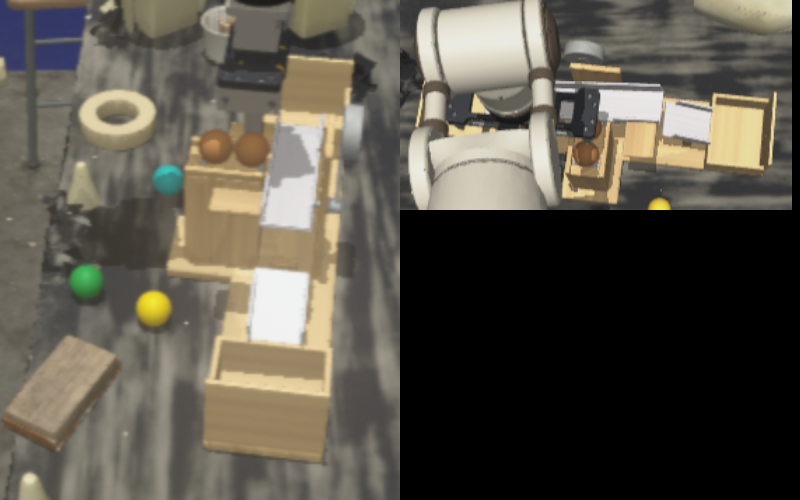

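The left side shows the right end raised and a gap at the right chute, so the seesaw has rocked over. Both orange balls still wait at (215,147) and (251,150). Next I'll go up, back and behind the rear ball.

Request:
jog_arm(commands=[0,0,-0.025,0,0,0,-0.03,0,0,0,-0.03,0,0,-0.025,0,0,0,-0.03,0,0])

```text
t: 4.72
tcp_pos: [503.7, 194.8, 199.7]
tcp_rot: [0.749, 0.663, 0.003, 0.002]
wrist_force: [-0.7, 0.4, 0.2]
gripper_width: 0.5
```

Request:
jog_arm(commands=[-0.025,-0.023,0,0,-0.03,0,0,0,-0.025,0,0,0,0,0,0,0,0,0,0,0])

```text
t: 5.13
tcp_pos: [469.1, 117.7, 197.1]
tcp_rot: [0.749, 0.662, 0.001, 0.0]
wrist_force: [-0.3, 0.1, 0.5]
gripper_width: 0.3
```

```bash
python3 - <<'E'
from h import *
t=bot.sense(); d=t["tcp_pos"][:2]-[594.5,103]
print(t["t"],t["tcp_pos"],"feeder",d@[.993,-.12],d@[.12,.993],t["gripper_width"])
p=bot.read_camera("wrist"); cv2.imwrite("pics/w4.png",p["image"][:,:,::-1])
s=bot.read_camera("side"); cv2.imwrite("pics/s4.png",cv2.resize(s["image"][130:380,220:420],None,fx=2.4,fy=2.4)[:,:,::-1])
E
```

```text
5.1333 [469.14902824 117.72397358 197.06727209] feeder -126.24039178447279 -0.4212108474709474 0.29903225197105066
```

View pics/w4.png

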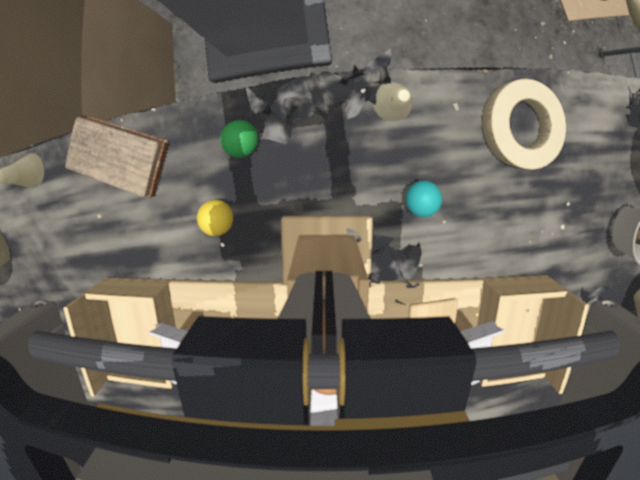

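View pics/s4.png

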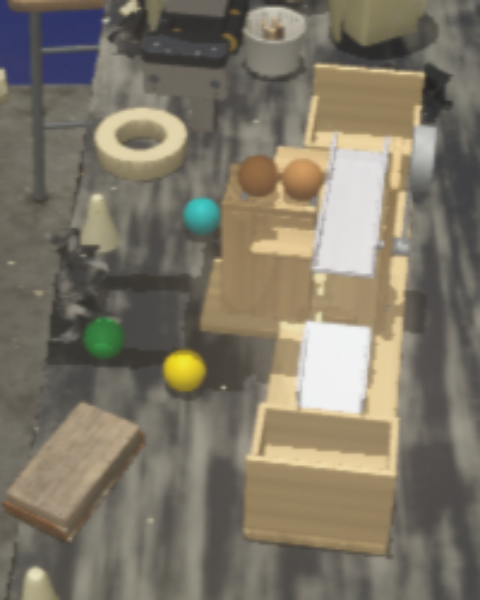

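The seesaw is fully over and the wrist view shows the fingers centred on the post. Both balls are still in place. I'll lower and push.

Request:
jog_arm(commands=[0,0,0.025,0,0,0,0.025,0,0,0,0.003,0,0,0.006,0,0,0,0.006,0,0])

```text
t: 5.65
tcp_pos: [481.8, 117.4, 144.5]
tcp_rot: [0.748, 0.664, 0.0, 0.0]
wrist_force: [0.3, -0.3, 0.5]
gripper_width: 0.6
```

Request:
jog_arm(commands=[0,0.006,0,0,0,0.006,0,0,0,0.006,0,0,0,0.006,0,0,0,0.006,0,0])

```text
t: 6.07
tcp_pos: [511.7, 113.1, 144.1]
tcp_rot: [0.749, 0.663, 0.0, 0.0]
wrist_force: [0.3, -0.4, -0.8]
gripper_width: 0.4
```

```bash
python3 - <<'E'
from h import *
s=bot.read_camera("side"); cv2.imwrite("pics/s5.png",cv2.resize(s["image"][130:380,220:420],None,fx=2.4,fy=2.4)[:,:,::-1])
E
```

```text
(no output)
```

View pics/s5.png

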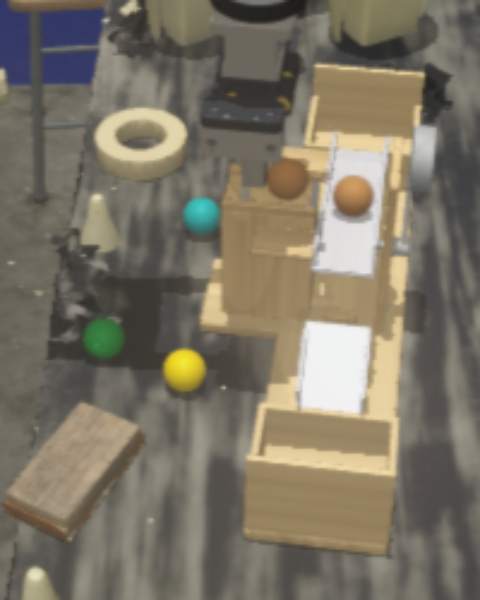

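The front ball has dropped onto the seesaw at (352,195). The rear one is at (288,178). I'll pause briefly so the front ball rolls off.

Request:
jog_arm(commands=[0,0,0,0,0,0,0,0,0,0,0,0,0,0,0,0,0,0,0,0])

```text
t: 6.53
tcp_pos: [510.4, 113.3, 143.6]
tcp_rot: [0.748, 0.663, -0.0, -0.0]
wrist_force: [-1.0, -0.4, -0.1]
gripper_width: 0.7
```

```bash
python3 - <<'E'
from h import *
s=bot.read_camera("side"); cv2.imwrite("pics/s6.png",cv2.resize(s["image"][130:380,220:420],None,fx=2.4,fy=2.4)[:,:,::-1])
E
```

```text
(no output)
```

View pics/s6.png

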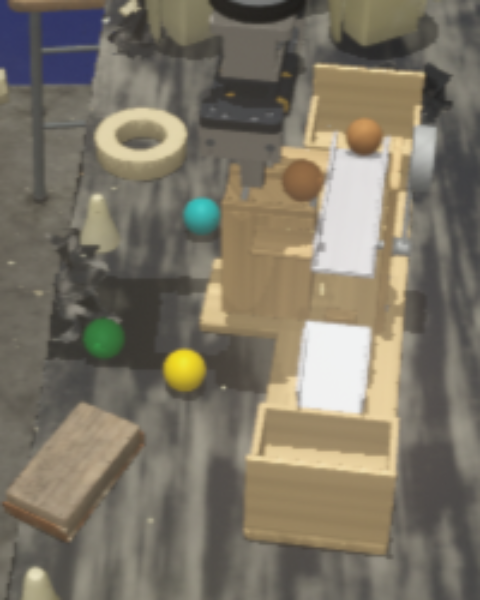

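The front ball is rolling down to the left at (365,135). The rear ball sits at the front ridge at (303,180). Pushing on.

Request:
jog_arm(commands=[0,0.007,0,0,0,0.007,0,0,0,0.007,0,0,0,0.007,0,0,0,0.007,0,0])

```text
t: 7.0
tcp_pos: [546.6, 108.8, 143.6]
tcp_rot: [0.749, 0.663, 0.0, 0.0]
wrist_force: [0.1, -0.9, 0.6]
gripper_width: 0.2
```

Request:
jog_arm(commands=[0,0.004,0,0,0,0,0,0,0,0,0,0])

```text
t: 7.25
tcp_pos: [549.5, 108.4, 143.5]
tcp_rot: [0.749, 0.663, -0.0, -0.0]
wrist_force: [0.4, 0.3, -0.1]
gripper_width: 0.4
```

```bash
python3 - <<'E'
from h import *
s=bot.read_camera("side"); cv2.imwrite("pics/s7.png",cv2.resize(s["image"][130:380,220:420],None,fx=2.4,fy=2.4)[:,:,::-1])
E
```

```text
(no output)
```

View pics/s7.png

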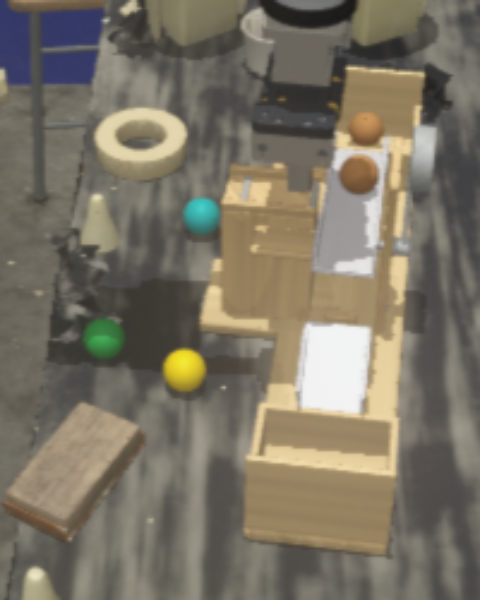

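Both balls are over the lip. I'll raise and retreat while they roll down.

Request:
jog_arm(commands=[0,0,-0.03,0,0,0,-0.03,0,0,-0.03,0,0,0,-0.04,0,0,0,-0.04,0,0])

```text
t: 7.72
tcp_pos: [439.2, 121.8, 204.0]
tcp_rot: [0.749, 0.663, 0.0, 0.0]
wrist_force: [-0.1, 0.2, 0.6]
gripper_width: 0.7
```

Request:
jog_arm(commands=[-0.03,-0.03,0,0,-0.03,-0.03,0,0,-0.03,0,0,0,0,0,0,0,0,0,0,0])

```text
t: 8.13
tcp_pos: [370.9, 39.9, 203.9]
tcp_rot: [0.75, 0.662, 0.001, 0.001]
wrist_force: [-0.8, -0.2, 0.5]
gripper_width: 0.4
```

Request:
jog_arm(commands=[0,0,0,0,0,0,0,0,0,0,0,0,0,0,0,0,0,0,0,0])

```text
t: 8.55
tcp_pos: [371.0, 41.1, 203.5]
tcp_rot: [0.748, 0.664, -0.0, -0.0]
wrist_force: [-0.2, -0.3, 0.4]
gripper_width: 0.3
```

```bash
python3 - <<'E'
from h import *
s=bot.read_camera("side"); cv2.imwrite("pics/s8.png",cv2.resize(s["image"][130:380,220:420],None,fx=2.4,fy=2.4)[:,:,::-1])
p=bot.read_camera("top"); cv2.imwrite("pics/t8.png",cv2.resize(p["image"][100:320,150:450],None,fx=2.6,fy=2.6)[:,:,::-1])
hsv=cv2.cvtColor(p["image"],cv2.COLOR_RGB2HSV)
m=cv2.inRange(hsv,(5,150,60),(14,255,255)); m[:150]=0;m[240:]=0
n,l,st,c=cv2.connectedComponentsWithStats(m)
for i in range(1,n):
    if st[i,4]>40:
        d=at_z(p,c[i],33)[:2]-[594.5,103]; print(st[i,4],c[i].round(1),"feeder",(d@[.993,-.12]).round(1),(d@[.12,.993]).round(1))
E
```

```text
(no output)
```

View pics/s8.png

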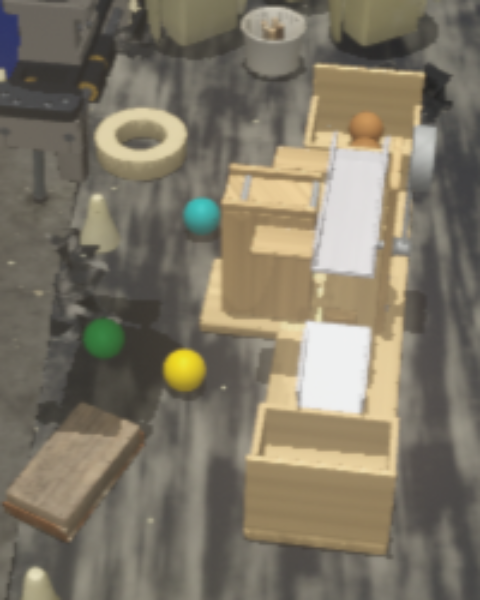

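View pics/t8.png

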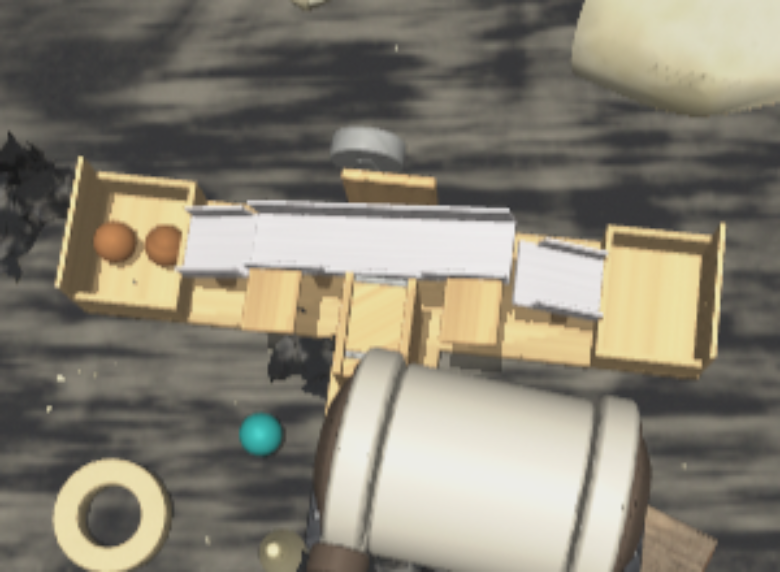

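Both balls appear in the left tray, at crop (115,242) and (165,245). I'll wait for them to settle and measure.

Request:
jog_arm(commands=[0,0,0,0,0,0,0,0,0,0,0,0,0,0,0,0,0,0,0,0])

```text
t: 9.07
tcp_pos: [370.9, 40.6, 203.6]
tcp_rot: [0.749, 0.663, 0.0, 0.0]
wrist_force: [0.1, 0.3, -0.3]
gripper_width: 0.4
```

Request:
jog_arm(commands=[0,0,0,0,0,0,0,0,0,0,0,0,0,0,0,0,0,0,0,0])

```text
t: 9.48
tcp_pos: [371.0, 40.6, 203.6]
tcp_rot: [0.749, 0.663, 0.0, -0.0]
wrist_force: [-0.1, -0.7, -0.3]
gripper_width: 0.4
```

```bash
python3 - <<'E'
from h import *
p=bot.read_camera("top"); cv2.imwrite("pics/t9.png",cv2.resize(p["image"][150:230,165:265],None,fx=7,fy=7,interpolation=cv2.INTER_CUBIC)[:,:,::-1])
for y in (172,217,262):
    for x in(-55,0,55):
        w=np.array([594.5,103,33])+x*np.array([.993,-.12,0])+y*np.array([.12,.993,0])
        print(x,y,((proj(p,w)[0]-[165,150])*7).round(0))
for x,y in ((0,240),(0,203)):
    w=np.array([594.5,103,33])+y*np.array([.12,.993,0]); print(y,((proj(p,w)[0]-[165,150])*7).round(0))
E
```

```text
-55 172 [389. 502.]
0 172 [417. 333.]
55 172 [444. 167.]
-55 217 [247. 487.]
0 217 [276. 318.]
55 217 [304. 152.]
-55 262 [106. 471.]
0 262 [136. 302.]
55 262 [166. 138.]
240 [205. 310.]
203 [320. 323.]
```

View pics/t9.png

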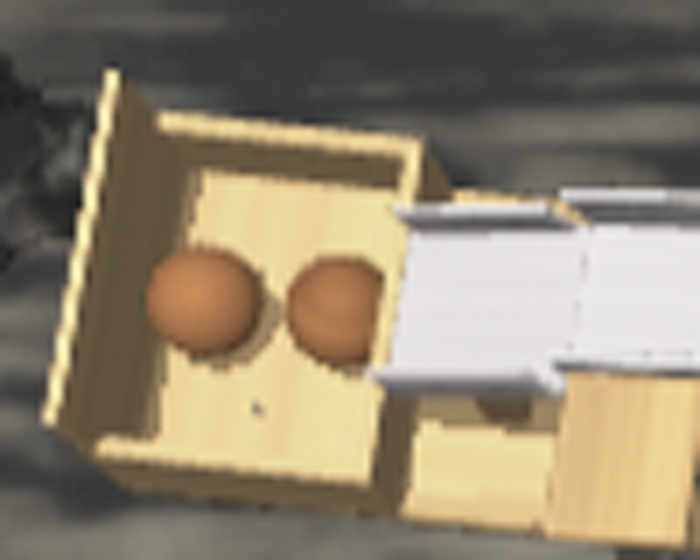

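The balls lie at feeder (about 3, 240) and (about 5, 195), both inside the tray limits. The arm is clear of everything.

```bash
python3 -c "
from cell import bot
print(bot.sense()['t']); print(bot.sign_off())"
```

```text
9.5333
the job is handed in; nothing more can be done
None
```

I pressed the raised left paddle down with the shut fingertips until the seesaw rocked fully over. I then pushed both orange balls over the lip, one after the other, backed the arm away and handed in at 9.5 s.

- **Seesaw:** the images after the press and at the end show it tipped to feed the left tray. Both balls were still in the groove after the press. I judged the tilt by eye and did not measure its angle.
- **Balls:** both lie in the left tray, at about x 3, y 240 mm and x 5, y 195 mm in the feeder frame, inside the allowed ranges. I read these off one enlarged image, assuming the balls rest on the tray floor.
- **Failed check:** my automatic colour search for the balls in the tray returned nothing, so I used the enlarged image instead.
- **Bystanders:** nothing was seen to shift in the camera pictures. At the end the arm hid most of the sanding block in the top view, and one cone only partly showed at the edge of the side view.
- **Forces:** the force readings the moves returned were at most about 1 N per axis, and the arm ended about 200 mm above the bench with its readings back to noise.

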